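# Lift a specimen stub on tweezers held at the marked gap

## Task

Take the sprung tweezers off their white rest, bring their open tips down either side of the blue-topped stub in the black tray, below its head, and squeeze until the black pointer stands on the green band (11 mm between the tips) so that the stub's pin is surrounded but not pinched. Then lift the stub straight out, hanging by its head on the tips, and finish still holding it level and steady at that gap, its pin at least 6 cm above the tray. Touch the stub with nothing but the tweezers, never squeeze far past the mark, and leave the two grey-topped stubs in their pockets.

Things in the scene. Friction and masses are not known exactly. Their poses are not given: they have to be found in the camera images.
- tweezers: Steel sprung tweezers lying loose and flat on the rest, arms side by side, 142 mm long, 12 mm tall (18 at the grip), 45 g, balancing 65 mm ahead of the origin. Origin: on the underside of the hinge head, midway between the arms. x points along the tweezers to the tips, y to the left arm, z up. The arms pivot 5 mm either side of the origin and reach x = 114 mm, where the thin tip blades begin.
- tweezers_grip (a point): Where to pinch across y: midway between the black ribbed grip plates, 76 mm ahead of the tweezers' origin, 6 mm up. Plates: 18 mm long, 18 mm tall. Over their outer faces: 35 to 37 mm open, 20 mm at the mark (faces then parallel). The springs push back on each plate with 5 N at once, 9 N at the mark.
- tweezers_left (a joint): Squeeze of each arm (both move alike), rad: 0 open, 0.100 at the mark, 0.14 shut; 0.01 rad is 2.5 mm of tip gap. Shown by a white gauge tongue from the left arm over the right one, 94 to 101 mm ahead of the origin, reaching 36 mm right of the middle: the black pointer on the right arm stands on the 3 mm green band at the mark, on the red when squeezed too far.
- tip_left (a point): Inner face of the left tip blade, 5 mm from its end, at half its height: 127 mm ahead of the tweezers' origin, 6 mm up. The blade is 20 mm long, 4 mm tall, 3 mm thick.
- tip_right (a point): The same point of the right tip blade. The distance between the two is the tip gap: 36 mm open, 11 mm at the mark.
- rest: White plastic rest, fixed: 150x64x6 mm plate with a rear block (x = -12 to 33 mm, 30 mm wide) and a front block (x = 103 to 113 mm, 60 mm wide), tops 34 mm above the bench, which carry the tweezers; a 42 mm high stop behind the head. Origin on the bench under the tweezers' origin, x to the tips. Between the blocks the fingers have room down to the 6 mm plate.
- tray: Black pocket tray, fixed, 40x136x35 mm. Origin: centre of its underside. Its three pockets (8 mm wide, 13 mm deep) lie in a row along its y axis, 45 mm apart, the middle one at the centre; x points away from the robot's side.
- stub_blue: The stub to lift: aluminium, blue top, 15 g: an upright pin, diameter 6 mm, 27 mm long, with a flat round head on it, diameter 20 mm, 4 mm thick. In any pocket. Origin: lower end of the pin, on the pocket's floor 22 mm above the bench; 14 mm of pin show between the tray's top (35 mm above the bench) and the head's underside (49 mm).
- stub_blue_neck (a point): Middle of the visible part of the blue stub's pin, 20 mm above the pin's lower end (42 mm above the bench while it stands in the tray).
- stub_grey_1: A stub of the same size with a grey top, in another pocket: leave it there.
- stub_grey_2: The third stub, grey top: leave it there.
Mind the look-alikes: they are no part of the job. Several things have the shape of the tweezers; the one meant has the colours described above. There is more than one size of the rest; the job needs the smaller.

How it is judged:
By the outcome, as a careful person would: the job done as asked, in the order asked, and still so for the second after the job is handed in, while the arm keeps its last pose, push and grip.
It also fails if it takes over 51 s, if anything falls off the work surface, if the arm or the gripper's body presses on something with over 40 N, if the wrist force passes 120 N, or if a joint passes its speed limit or range.

## Robot

A 6-joint arm with a two-finger parallel gripper is mounted at the origin on a cart in front of the work surface, level with it; the furniture and walls round the work are solid. World frame = base frame: x ahead of the robot, y to its left, z up, the work surface at z = 0. Lengths are in m, angles in rad, forces in N, time in s.
With the tool pointing down it reaches from about 0.35 to 0.925 m from the base axis. Payload 6.4 kg.
Tool frame: the origin (TCP) lies at the very end of the fingers, on their centre line; the grasp point (between the pads) lies 19 mm behind it; z points along the fingers, y is the line along which they close (so a half turn about z gives the same grasp; the last joint's range is limited). The gripper opens to 94 mm and grips with 3 to 60 N. Pads are 16 mm wide; open, the fingers measure 119 mm over their backs; the gripper's body (75 mm by 177 mm) begins 78 mm behind the grasp point.
Start: joints at [1.032, 0.245, 1.558, -0, 1.339, -0.174], TCP at [0.232, 0.607, 0.205] pointing down, gripper open.
Joint ranges: [-3.13, 3.13], [-1.02, 2.26], [0.13, 2.54], [-0.95, 4.09], [0.21, 2.88], [-2.74, 2.74]. Speed limits (rad/s): [2.57, 2.57, 3.14, 3.14, 3.14, 3.14].

## Interface

Orientations are given as a rotation vector (axis times angle).
In Python, from station import ctrl gives the robot as it stands. The module is installed in compiled form; this text tells all that it offers.
- The arm moves only by the shell command python3 -m creep 'ROWS'. ROWS is JSON, one flat list of numbers, 7 for each row, row after row: the shift along the tool's x, y, z in cm, then the turn, a rotation vector about the tool's x, y, z in degrees, then the gripper command: -1 is fully open, 1 is shut, values between are in proportion. A call has 1 to 12 rows; each row is the pose to reach, as a shift and turn from the pose commanded when the call began, along the tool's axes at that moment; what a row does not reach only later rows make up. A row lasts 1/12 s, in which the tool goes at most 41.7 mm and 7.16 degrees, less where a joint would pass 70% of its speed; a pose out of reach is approached as far as the arm can. A call with a gripper value outside its range is refused whole. The fingers move at their own pace and stop on an object; the grip force is fixed at half the most. Time passes only in rows, so rows that repeat a pose let the fingers close. It gives the time, the measured TCP pose, the force, the opening and the grip force at its end, in the units of the state.
- ctrl.get_obs(): the state, without advancing time (a new reading comes with each control period).
- ctrl.read_camera(name): name is "scene" or "top" or "wrist"; returns (picture, depth): 400x640x3 uint8, red, green, blue; 400x640 float32, m along the optical axis (not along the pixel's ray), 0 where there is no reading.
- ctrl.calibration(name): a dict with "camera_matrix" (3x3 intrinsics, pixels), "distortion" ([k1, k2, p1, p2, k3] as OpenCV has them; the pictures are not rectified), "pose" (4x4, takes a point from camera to world coordinates). Camera axes: x right, y up, looking along -z (the intrinsics and any distortion apply to the point x, -y, -z); pixel columns grow to the right and rows downward; lengths in m; the calibration is good to about 2 mm. A picture is of the moment at which its call begins: read the wrist's pose just before it. calibration takes no time and is no camera call; for the wrist camera it gives the pose at the moment of the call.
- ctrl.sign_off(): hands the job in; it is judged then, once.
The state is a dict: "time": time; "joint_pos": joint angles; "qvel": joint speeds; "effort": joint torques, N m; "position": TCP position; "tcp_rot": TCP orientation; "force": force on the tool from outside, world axes, zero at the start; "wrist_torque": the same for the moment, N m; "opening": finger opening in m; "gripper_force": force on a finger pad.
Only numpy, scipy, OpenCV 4.12 (cv2) and the standard library are available. Lean on these libraries where they do the work, as an engineer would, in place of code of your own. Each camera call takes 0.05 s, during which the arm holds its last target. There are 200 camera calls.

## Working session

There is one attempt and no reset: what is moved stays moved. The work goes in short steps, Python scripts to look and compute and a shell command to move; the robot and the scene stay as the last step left them, time stands still between calls to the robot, and variables do not carry over. Pictures are saved under pics/ and viewed, at most 12 in all, crops included, and the job is handed in when it is done.

```bash
mkdir -p pics; cat > h.py <<'E'
import numpy as np, cv2
from station import ctrl
def grab(n):
    c=ctrl.calibration(n); im,d=ctrl.read_camera(n); return im,d,c
def ray(c,uv,z):
    K=np.array(c["camera_matrix"]);D=np.array(c["distortion"],float);T=np.array(c["pose"])
    p=cv2.undistortPoints(np.array(uv,float).reshape(-1,1,2),K,D).reshape(-1,2)
    r=np.c_[p[:,0],-p[:,1],-np.ones(len(p))]@T[:3,:3].T
    o=T[:3,3]; z=np.broadcast_to(z,len(p)); return o+r*((z-o[2])/r[:,2])[:,None]
def depthpt(c,uv,d):
    K=np.array(c["camera_matrix"]);D=np.array(c["distortion"],float);T=np.array(c["pose"])
    p=cv2.undistortPoints(np.array(uv,float).reshape(-1,1,2),K,D).reshape(-1,2)
    d=np.array([d[int(v),int(u)] for u,v in uv])
    return (np.c_[p[:,0]*d,-p[:,1]*d,-d])@T[:3,:3].T+T[:3,3]
def save(im,n): cv2.imwrite("pics/"+n,im[...,::-1])
E
python3 - <<'E'
from h import *
a,d,c=grab("top"); b,_,c2=grab("scene")
np.savez("first.npz",a=a,d=d,b=b)
save(a,"top.png"); save(b,"scene.png")
print(c["pose"],c["camera_matrix"]); o=ctrl.get_obs(); print(o["time"],o["tcp_rot"],o["opening"])
E
```

```text
[[ 0.09456769  0.97227476 -0.21386616  0.3000373 ]
 [-0.99550527  0.09125373 -0.02533797 -0.03080059]
 [-0.00511938  0.21530105  0.97653431  0.88419753]
 [ 0.          0.          0.          1.        ]] [[382.65443082   0.         320.54196977]
 [  0.         382.65443082 207.04554565]
 [  0.           0.           1.        ]]
0.1 [-5.69792828e-01 -3.08886201e+00  2.43258103e-03] 0.09386695558312566
```

View pics/top.png

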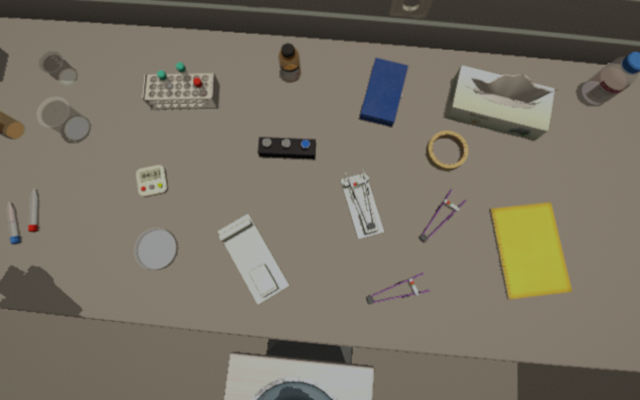

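View pics/scene.png

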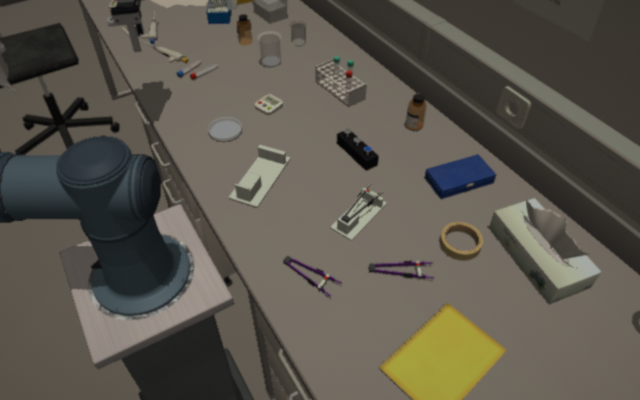

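Candidates: tweezers are the steel pair at (362,205) on the small white rest, or the purple pairs at (441,217) and (398,290). The larger rest is empty, at (253,260). Stubs are grey at (267,143) and (287,143), blue at (306,144). I choose the steel pair and the blue stub, and check them in one close crop.

```bash
python3 - <<'E'
from h import *
f=np.load("first.npz");a=f["a"]
save(cv2.resize(a[125:250,250:400],None,fx=4.8,fy=4.8,interpolation=cv2.INTER_CUBIC),"crop.png")
c=ctrl.calibration("top")
h=cv2.cvtColor(a,cv2.COLOR_RGB2HSV)
m=cv2.inRange(h,(105,120,60),(125,255,255))[125:170,250:330]; n,l,s,ct=cv2.connectedComponentsWithStats(m); print(s,ct+[250,125])
E
```

```text
[[   0    0   80   45 3559]
 [  52   15    7    8   41]] [[289.32171958 147.04411352]
 [304.97560976 143.17073171]]
```

View pics/crop.png

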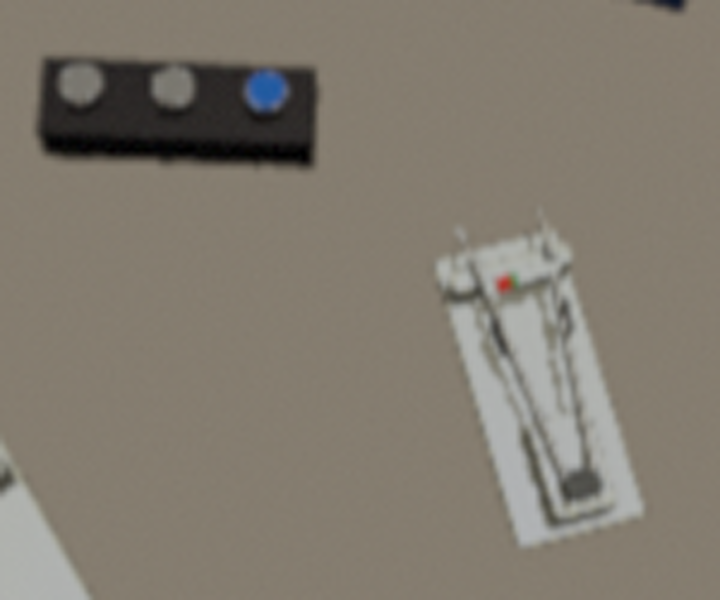

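The crop shows the steel tweezers with grey head at about (371,226), tips at about (346,173) and (363,169), and the red/green gauge at (355,184). The blue stub is the right-hand one at (305,143), and its tray neighbours are grey.

```bash
python3 - <<'E'
from h import *
from scipy.spatial.transform import Rotation as R
c=ctrl.calibration("top")
cr=lambda p:np.array(p)/4.8+[250,125]
tips=ray(c,cr([(460,230),(543,210)]),.042); head=ray(c,cr([(580,485)]),.046)
corn=ray(c,cr([(520,548),(643,515)]),.006); blue=ray(c,[(304.98,143.17)],.053)
greys=ray(c,cr([(80,85),(174,88)]),.053)
for n in("tips","head","corn","blue","greys"): print(n,eval(n).round(4).tolist())
tm=tips.mean(0); e=np.diff(corn[:,:2],axis=0)[0]; print("tipgap",np.linalg.norm(tips[0]-tips[1]),"corner width",np.linalg.norm(e),"len",np.linalg.norm(tm-head[0]))
print("yaw from plate",np.degrees(np.arctan2(e[1],e[0]))+90,"from tips-head",np.degrees(np.arctan2(*(tm-head[0])[[1,0]])))
o=ctrl.get_obs(); print(R.from_rotvec(o["tcp_rot"]).as_matrix().round(3)); 
w=ctrl.calibration("wrist");T=np.linalg.inv(np.r_[np.c_[R.from_rotvec(o["tcp_rot"]).as_matrix(),o["position"]],[[0,0,0,1]]])@w["pose"]; print(T.round(3),w["camera_matrix"])
E
```

```text
tips [[0.5699, -0.0592, 0.042], [0.5836, -0.0981, 0.042]]
head [[0.4511, -0.1242, 0.046]]
corn [[0.425, -0.102, 0.006], [0.4465, -0.16, 0.006]]
blue [[0.6293, 0.0409, 0.053]]
greys [[0.6223, 0.1294, 0.053], [0.6249, 0.084, 0.053]]
tipgap 0.041235476907151014 corner width 0.061811604563505936 len 0.13376284073551267
yaw from plate 20.367818117896604 from tips-head 19.915630242555658
[[-0.934  0.357 -0.001]
 [ 0.357  0.934 -0.001]
 [ 0.    -0.002 -1.   ]]
[[-0.     0.972  0.237  0.068]
 [ 1.     0.     0.    -0.   ]
 [ 0.     0.237 -0.972 -0.18 ]
 [ 0.     0.     0.     1.   ]] [[304.72435722   0.         321.44670324]
 [  0.         304.72435722 194.94405773]
 [  0.           0.           1.        ]]
```

```bash
cat >> h.py <<'E'
from scipy.spatial.transform import Rotation as R
def delta(pos,a):
    "a: world angle (deg) of tool x, tool pointing down"
    o=ctrl.get_obs(); M=R.from_rotvec(o["tcp_rot"]); t=np.radians(a); c,s=np.cos(t),np.sin(t)
    G=R.from_matrix(np.array([[c,s,0],[s,-c,0],[0,0,-1.]]))
    print("t",round(o["time"],2),"pos",o["position"],"shift cm",(M.inv().apply(np.array(pos)-o["position"])*100).round(2),"turn",np.degrees((M.inv()*G).as_rotvec()).round(2),"open",o["opening"],"F",np.round(o["force"],1),o["gripper_force"])
E
python3 -m creep '[-52.3,-55.6,0.5,0,0,138,-1,-52.3,-55.6,0.5,0,0,138,-1,-52.3,-55.6,0.5,0,0,138,-1,-52.3,-55.6,0.5,0,0,138,-1,-52.3,-55.6,0.5,0,0,138,-1,-52.3,-55.6,0.5,0,0,138,-1,-52.3,-55.6,0.5,0,0,138,-1,-52.3,-55.6,0.5,0,0,138,-1,-52.3,-55.6,0.5,0,0,138,-1,-52.3,-55.6,0.5,0,0,138,-1,-52.3,-55.6,0.5,0,0,138,-1,-52.3,-55.6,0.5,0,0,138,-1]'; python3 -c "
from h import *
delta([.5223,-.0988,.2],20.2)"
```

```text
time: 1.1
position: [0.422, 0.1429, 0.202]
tcp_rot: [2.529, 1.864, 0.0]
force: [1.1, -0.2, 0.4]
opening: 0.0937
gripper_force: 0.0
t 1.1 pos [0.42201092 0.14285833 0.20200293] shift cm [-20.12  16.72   0.2 ] turn [ 0.000e+00 -1.000e-02  5.261e+01] open 0.09373854654626083 F [ 1.1 -0.2  0.4] 0.0
```

```bash
python3 -m creep '[-20.1,16.7,0.2,0,0,52,-1,-20.1,16.7,0.2,0,0,52,-1,-20.1,16.7,0.2,0,0,52,-1,-20.1,16.7,0.2,0,0,52,-1,-20.1,16.7,0.2,0,0,52,-1,-20.1,16.7,0.2,0,0,52,-1,-20.1,16.7,0.2,0,0,52,-1,-20.1,16.7,0.2,0,0,52,-1,-20.1,16.7,0.2,0,0,52,-1,-20.1,16.7,0.2,0,0,52,-1,-20.1,16.7,0.2,0,0,52,-1]'; python3 -c "
from h import *
delta([.5223,-.0988,.2],20.2)
a,d,c=grab('wrist'); np.savez('w1.npz',a=a,d=d,pose=c['pose']); save(a,'w1.png')"
```

```text
time: 2.02
position: [0.5233, -0.0954, 0.1999]
tcp_rot: [-3.087, -0.579, 0.001]
force: [0.1, -0.4, 0.1]
opening: 0.0938
gripper_force: 0.0
t 2.02 pos [ 0.52328008 -0.09542892  0.1999161 ] shift cm [-0.21  0.28 -0.01] turn [-0.02  0.02  1.04] open 0.09379849440610306 F [ 0.1 -0.4  0.1] 0.0
```

View pics/w1.png

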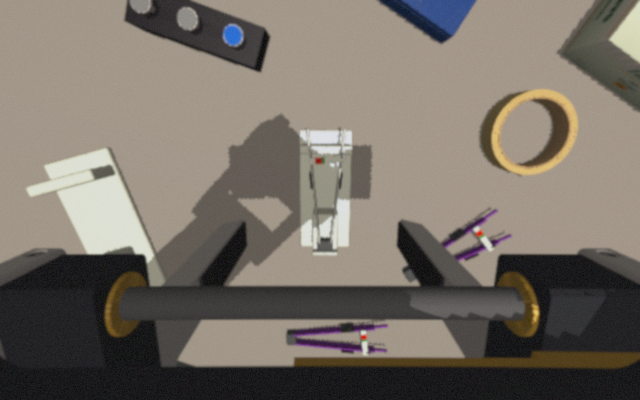

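The wrist view shows the tweezers upright at (325,190), with tips at about (308,130) and (341,130) and the head at (325,245). The blue stub is at (233,36).

```bash
python3 - <<'E'
from h import *
f=np.load("w1.npz");a=f["a"]; c=ctrl.calibration("wrist"); print(np.abs(c["pose"]-f["pose"]).max())
save(cv2.resize(a[118:262,275:375],None,fx=4,fy=4,interpolation=cv2.INTER_CUBIC),"w1c.png")
h=cv2.cvtColor(a,cv2.COLOR_RGB2HSV)
m=cv2.inRange(h,(105,120,60),(125,255,255)); m[80:]=0;m[:,300:]=0
n,l,s,ct=cv2.connectedComponentsWithStats(m); i=1+s[1:,4].argmax(); print(s[i],ct[i]); print("blue",ray(c,[ct[i]],.053))
E
```

```text
0.00023916961873171605
[224  26  18  19 262] [232.2519084   34.80534351]
blue [[0.6310637  0.03971457 0.053     ]]
```

View pics/w1c.png

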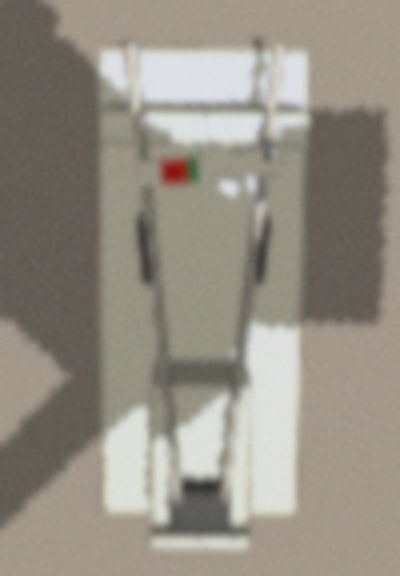

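```bash
python3 - <<'E'
from h import *
c=ctrl.calibration("wrist"); cr=lambda p:np.array(p)/4+[275,118]
P=ray(c,cr([(145,215),(145,280),(262,215),(262,280)]),.049); print(P.round(4), "mid",P.mean(0), "width",np.linalg.norm(P[:2].mean(0)-P[2:].mean(0)))
t=ray(c,cr([(131,45),(274,45)]),.042);print("tips",t,t.mean(0), np.linalg.norm(t[0]-t[1]))
hd=ray(c,cr([(200,510)]),.046);print("head",hd)
k=ray(c,cr([(108,513),(296,513)]),.006);e=k[1]-k[0]; print("rear corners",k, np.degrees(np.arctan2(e[1],e[0]))+90)
v=t.mean(0)-hd[0]; print(np.linalg.norm(v),np.degrees(np.arctan2(v[1],v[0])))
g=t.mean(0)[:2]-.058*v[:2]/np.linalg.norm(v[:2]); print("grip",g)
delta([.524,-.0985,.021],20.2)
E
```

```text
[[ 0.5322 -0.0799  0.049 ]
 [ 0.5151 -0.0864  0.049 ]
 [ 0.5439 -0.1099  0.049 ]
 [ 0.5269 -0.1167  0.049 ]] mid [ 0.52954313 -0.09822948  0.049     ] width 0.032332751962669895
tips [[ 0.57323423 -0.0600715   0.042     ]
 [ 0.58726736 -0.09621005  0.042     ]] [ 0.58025079 -0.07814077  0.042     ] 0.03876755148820919
head [[ 0.45559937 -0.12618147  0.046     ]]
rear corners [[ 0.42785313 -0.10496555  0.006     ]
 [ 0.45029    -0.16269179  0.006     ]] 21.23996387289533
0.133648362064936 21.07667630526224
grip [ 0.52613099 -0.09899856]
t 2.07 pos [ 0.52331741 -0.09531583  0.20003336] shift cm [-0.05  0.33 17.9 ] turn [-0.01  0.01  1.05] open 0.09436725945772723 F [-0.2  0.  -0.1] 0.0
```

```bash
python3 -m creep '[0.1,0.4,3,0,0,0,-1,0.1,0.4,6.5,0,0,0,-0.5,0.1,0.4,10,0,0,0,-0.2,0.1,0.4,13,0,0,0,-0.1,0.1,0.4,15.5,0,0,0,0,0.1,0.4,17,0,0,0,0,0.1,0.4,17.9,0,0,0,0,0.1,0.4,17.9,0,0,0,0,0.1,0.4,17.9,0,0,0,0]'; python3 -c "
from h import *
delta([.526,-.0985,.021],21.2)"
```

```text
time: 2.82
position: [0.5263, -0.0991, 0.0217]
tcp_rot: [3.088, 0.578, 0.001]
force: [0.3, 0.2, 0.8]
opening: 0.0475
gripper_force: 0.0
t 2.82 pos [ 0.5262884  -0.09910076  0.02166454] shift cm [-0.01 -0.07  0.07] turn [ 0.02 -0.02  0.01] open 0.04751586190492267 F [0.3 0.2 0.8] 0.0
```

```bash
python3 -m creep '[0,0,0.05,0,0,0,0.15,0,0,0.05,0,0,0,0.2,0,0,0.05,0,0,0,0.25,0,0,0.05,0,0,0,0.3,0,0,0.05,0,0,0,0.3,0,0,0.05,0,0,0,0.3,0,0,0.05,0,0,0,0.3]'; python3 -c "
from h import *
delta([.526,-.0985,.021],21.2)
a,d,c=grab('wrist'); np.savez('w2.npz',a=a); save(cv2.resize(a[60:280,210:430],None,fx=2.7,fy=2.7,interpolation=cv2.INTER_CUBIC),'w2.png')"
```

```text
time: 3.4
position: [0.5271, -0.0998, 0.022]
tcp_rot: [3.087, 0.576, 0.003]
force: [-0.6, -0.3, 6.0]
opening: 0.0329
gripper_force: 7.5
t 3.4 pos [ 0.52709419 -0.09977992  0.02196456] shift cm [-0.06 -0.16  0.1 ] turn [ 0.09 -0.1  -0.05] open 0.03287708095785058 F [-0.6 -0.3  6. ] 7.491643253015354
```

View pics/w2.png

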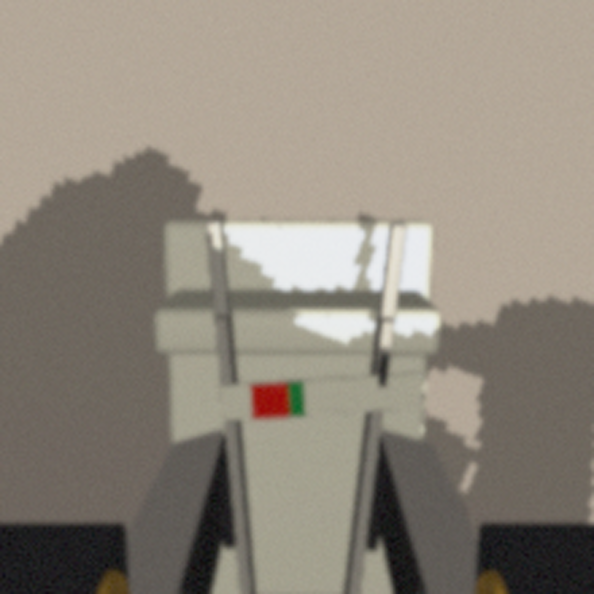

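The fingers hold the plates at 33 mm. The tips are at crop (213,225) and (397,225), still well open. The gauge's red and green patches are at (270,400) and (297,400). Now I lift.

```bash
python3 -m creep '[0,0,-0.3,0,0,0,0.3,0,0,-0.8,0,0,0,0.3,0,0,-1.5,0,0,0,0.3,0,0,-2.5,0,0,0,0.3,0,0,-4,0,0,0,0.3,0,0,-5.5,0,0,0,0.3,0,0,-7,0,0,0,0.3,0,0,-8,0,0,0,0.3,0,0,-9,0,0,0,0.3,0,0,-9,0,0,0,0.3,0,0,-9,0,0,0,0.3]'; python3 -c "
from h import *
delta([.526,-.0985,.11],21.2)
a,d,c=grab('wrist'); np.savez('w3.npz',a=a,d=d); save(cv2.resize(a[0:280,150:430],None,fx=2.1,fy=2.1,interpolation=cv2.INTER_CUBIC),'w3.png')"
```

```text
time: 4.37
position: [0.5261, -0.0994, 0.1111]
tcp_rot: [3.088, 0.577, 0.001]
force: [0.3, 0.3, -0.4]
opening: 0.0329
gripper_force: 5.4
t 4.37 pos [ 0.52612146 -0.09941639  0.11109028] shift cm [ 0.02 -0.09  0.11] turn [ 0.03 -0.03 -0.04] open 0.03291849581574046 F [ 0.3  0.3 -0.4] 5.355210434718174
```

View pics/w3.png

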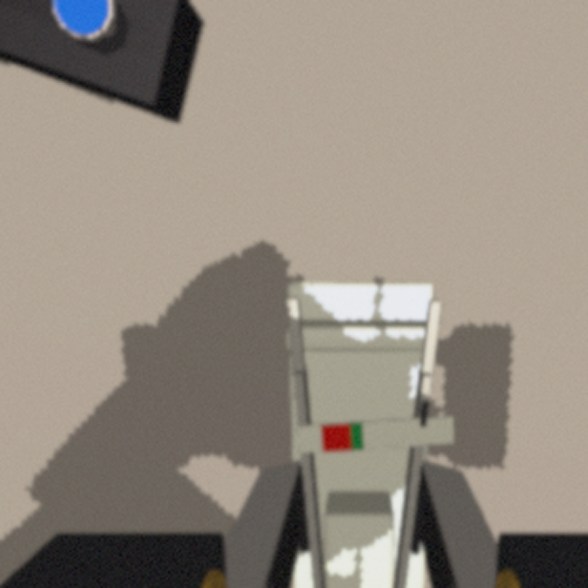

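The tweezers came up rigidly: the tips are at the same pixels as before, (289,144) and (357,144). The blue stub shows at full-image (190,4). I measure the tip location in the tool frame and plan the approach.

```bash
cat > plan.py <<'E'
from h import *
def tiptool(c,px,dz=.020):
    o=ctrl.get_obs(); P=ray(c,px,o["position"][2]+dz); M=R.from_rotvec(o["tcp_rot"])
    t=M.inv().apply(P-o["position"]); return P,t
E
python3 - <<'E'
from plan import *
c=ctrl.calibration("wrist"); f=np.load("w3.npz")
px=[(289.5,143.8),(357.1,143.8)]
P,t=tiptool(c,px); print("tips",P.round(4),"tool",t.round(4),"gap+blades",np.linalg.norm(P[0]-P[1]))
print("depth pts",depthpt(c,[(291,150),(356,150),(294,165),(354,165)],f["d"]).round(4))
ofs=t.mean(0)-[.005,0,0]; print("ofs",ofs)
a=np.radians(4.5);x=np.array([np.cos(a),np.sin(a)]);y=np.array([np.sin(a),-np.cos(a)])
b=np.array([.6305,.0400]); tgt=b-ofs[0]*x-ofs[1]*y; print("TCP target",tgt)
delta([*tgt,.111],4.5)
E
```

```text
tips [[ 0.5727 -0.0634  0.1303]
 [ 0.5854 -0.0961  0.1303]] tool [[ 0.0569 -0.0164 -0.02  ]
 [ 0.0569  0.0187 -0.02  ]] gap+blades 0.0350989591987423
depth pts [[ 0.5702 -0.0653  0.1317]
 [ 0.5823 -0.0966  0.1316]
 [ 0.5629 -0.0693  0.1287]
 [ 0.5747 -0.0987  0.1311]]
ofs [ 0.0518589   0.0011409  -0.02003014]
TCP target [0.57871145 0.03706858]
t 4.42 pos [ 0.52559731 -0.09919025  0.110284  ] shift cm [  9.87 -10.79  -0.07] turn [-0.02  0.03 16.65] open 0.03284588948588258 F [-0.6  0.2 -1.9] 5.355218588738353
```

```bash
python3 -m creep '[0.5,-0.5,0,0,0,0.9,0.3,1.5,-1.6,0,0,0,2.5,0.3,3,-3.3,0,0,0,5,0.3,4.5,-4.9,0,0,0,7.5,0.3,6,-6.6,0,0,0,10,0.3,7.5,-8.2,0,0,0,12.5,0.3,8.7,-9.5,0,0,0,14.6,0.3,9.5,-10.4,0,0,0,16,0.3,9.9,-10.8,0,0,0,16.6,0.3,9.9,-10.8,0,0,0,16.6,0.3,9.9,-10.8,0,0,0,16.6,0.3,9.9,-10.8,0,0,0,16.6,0.3]'; python3 -c "
from h import *
delta([.5787,.0371,.085],4.5)
a,d,c=grab('wrist'); np.savez('w4.npz',a=a,d=d); save(cv2.resize(a[40:290,200:450],None,fx=2.4,fy=2.4,interpolation=cv2.INTER_CUBIC),'w4.png')
h=cv2.cvtColor(a,cv2.COLOR_RGB2HSV)
m=cv2.inRange(h,(105,120,60),(125,255,255)); n,l,s,ct=cv2.connectedComponentsWithStats(m); i=1+s[1:,4].argmax(); print(s[i],ct[i]); print('blue',ray(c,[ct[i]],.053))"
```

```text
time: 5.42
position: [0.5789, 0.0365, 0.1102]
tcp_rot: [3.139, 0.124, -0.001]
force: [-0.1, 1.7, -0.0]
opening: 0.033
gripper_force: 5.4
t 5.42 pos [0.5788667  0.0364863  0.11020473] shift cm [-0.01 -0.06  2.52] turn [-0.    0.05  0.04] open 0.033014573236105994 F [-0.1  1.7 -0. ] 5.355206601525424
[ 478    0  142   57 5833] [550.40905195  22.57689011]
blue [[ 0.72512242 -0.11188894  0.053     ]]
```

View pics/w4.png

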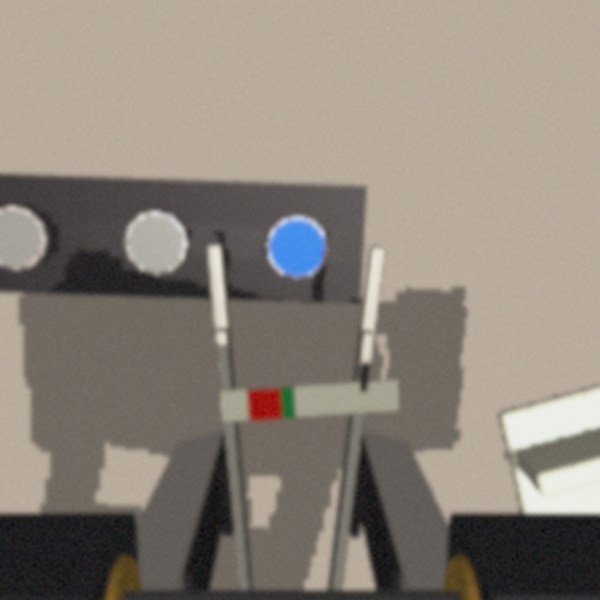

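Blue head is at crop (297,247), blade ends at (215,245) and (377,250). The pointer is right of the green, so the tweezers are still open. I compute the correction.

```bash
python3 - <<'E'
from plan import *
c=ctrl.calibration("wrist"); a=np.load("w4.npz")["a"]
h=cv2.cvtColor(a,cv2.COLOR_RGB2HSV); m=cv2.inRange(h,(105,120,60),(125,255,255)); m[:,400:]=0;m[:,:250]=0
n,l,s,ct=cv2.connectedComponentsWithStats(m); i=1+s[1:,4].argmax(); print(s[i],ct[i]); b=ray(c,[ct[i]],.053)[0]
P,t=tiptool(c,[(289.6,142.1),(357.1,144.2)]); M=R.from_rotvec(ctrl.get_obs()["tcp_rot"])
mid=P.mean(0)-.005*M.as_matrix()[:,0]
print("blue",b,"tips",P.round(4),"tool",t.round(4),"mid",mid,"need tool shift cm",(M.inv().apply(b-mid)*100).round(2))
E
```

```text
[313 132  22  23 379] [323.49868074 142.94195251]
blue [0.63074194 0.03878309 0.053     ] tips [[0.6353 0.0573 0.1304]
 [0.637  0.0223 0.1304]] tool [[ 0.0578 -0.0164 -0.02  ]
 [ 0.0567  0.0187 -0.02  ]] mid [0.63113846 0.03938847 0.13038479] need tool shift cm [-0.04  0.06  7.74]
```

```bash
python3 -m creep '[0,0.1,0.5,0,0,0,0.3,0,0.1,1.5,0,0,0,0.3,0,0.1,2.7,0,0,0,0.3,0,0.1,3.9,0,0,0,0.3,0,0.1,5,0,0,0,0.3,0,0.1,6,0,0,0,0.3,0,0.1,6.8,0,0,0,0.3,0,0.1,7.5,0,0,0,0.3,0,0.1,8.1,0,0,0,0.3,0,0.1,8.4,0,0,0,0.3,0,0.1,8.4,0,0,0,0.3,0,0.1,8.4,0,0,0,0.3]'; python3 -c "
from h import *
delta([.5787,.0366,.0258],4.5)
a,d,c=grab('wrist'); np.savez('w5.npz',a=a,d=d); save(cv2.resize(a[40:290,200:450],None,fx=2.4,fy=2.4,interpolation=cv2.INTER_CUBIC),'w5.png')"
```

```text
time: 6.47
position: [0.5796, 0.0361, 0.0269]
tcp_rot: [3.139, 0.125, 0.001]
force: [0.8, -0.3, -1.2]
opening: 0.0331
gripper_force: 5.4
t 6.47 pos [0.57962926 0.03612238 0.02687137] shift cm [-0.09 -0.06  0.11] turn [ 0.   -0.02  0.06] open 0.03312001644550934 F [ 0.8 -0.3 -1.2] 5.355176357261371
```

View pics/w5.png

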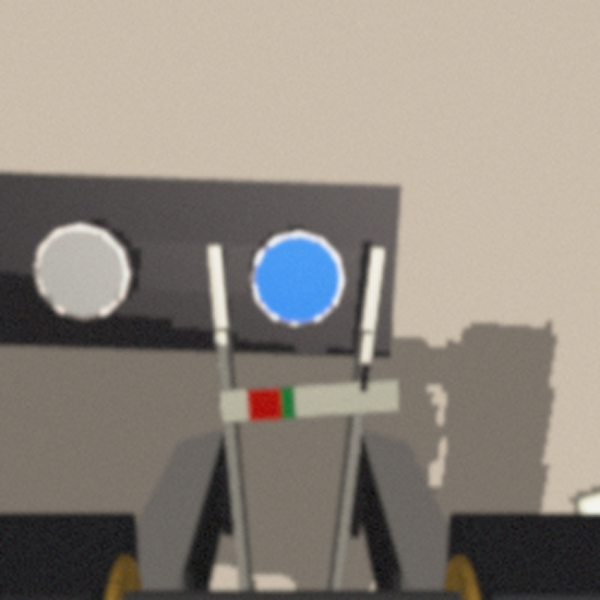

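Both blades straddle the blue head at (298,277), with ends at (215,245) and (377,250). They look centred, with the pin about 7 mm behind the ends. I back off 2 mm, lower 1 mm and squeeze partway.

```bash
python3 -m creep '[-0.1,0,0.1,0,0,0,0.3,-0.2,0,0.1,0,0,0,0.3,-0.2,0,0.1,0,0,0,0.34,-0.2,0,0.1,0,0,0,0.38,-0.2,0,0.1,0,0,0,0.42,-0.2,0,0.1,0,0,0,0.46,-0.2,0,0.1,0,0,0,0.5,-0.2,0,0.1,0,0,0,0.5,-0.2,0,0.1,0,0,0,0.5]'; python3 -c "
from h import *
delta([.5777,.0361,.0258],4.5)
a,d,c=grab('wrist'); np.savez('w6.npz',a=a,d=d); save(cv2.resize(a[80:280,225:425],None,fx=3,fy=3,interpolation=cv2.INTER_CUBIC),'w6.png')"
```

```text
time: 7.27
position: [0.5774, 0.036, 0.0257]
tcp_rot: [-3.139, -0.125, 0.0]
force: [-0.7, 0.5, -0.8]
opening: 0.0236
gripper_force: 7.6
t 7.27 pos [0.57739945 0.03595892 0.02567469] shift cm [ 0.03 -0.01 -0.01] turn [-0.    0.    0.05] open 0.023553753451363287 F [-0.7  0.5 -0.8] 7.619407027959824
```

View pics/w6.png

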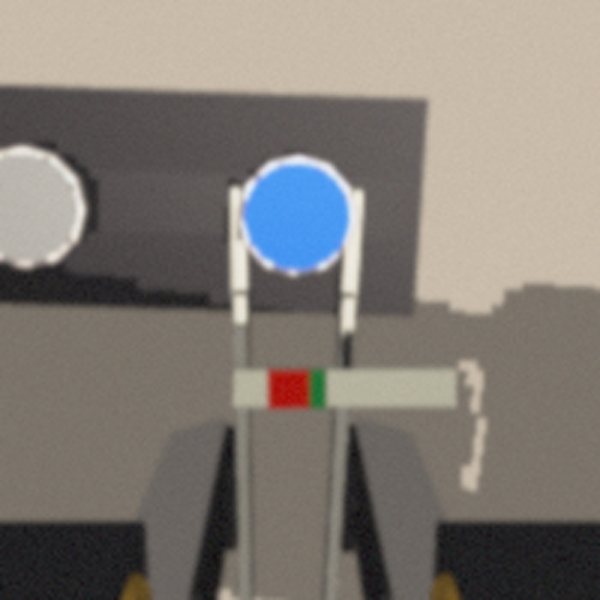

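Blade ends are at (237,188) and (357,190), straddling the head at (297,213). The pointer at (347,350) is still 29 px right of the green at (318,388), about 4 mm of opening. I squeeze to about 20 mm.

```bash
python3 -m creep '[0,0,0,0,0,0,0.52,0,0,0,0,0,0,0.54,0,0,0,0,0,0,0.56,0,0,0,0,0,0,0.578,0,0,0,0,0,0,0.578,0,0,0,0,0,0,0.578,0,0,0,0,0,0,0.578]'; python3 -c "
from h import *
delta([.5777,.0361,.0258],4.5)
a,d,c=grab('wrist'); np.savez('w7.npz',a=a,d=d); save(cv2.resize(a[130:230,270:390],None,fx=6,fy=6,interpolation=cv2.INTER_CUBIC),'w7.png')"
```

```text
time: 7.9
position: [0.5774, 0.036, 0.0257]
tcp_rot: [-3.139, -0.125, 0.0]
force: [-0.5, -0.3, -0.4]
opening: 0.0201
gripper_force: 9.1
t 7.9 pos [0.57739346 0.03595444 0.02568002] shift cm [ 0.03 -0.01 -0.01] turn [-0.    0.    0.05] open 0.020076639682781658 F [-0.5 -0.3 -0.4] 9.075436145067215
```

View pics/w7.png

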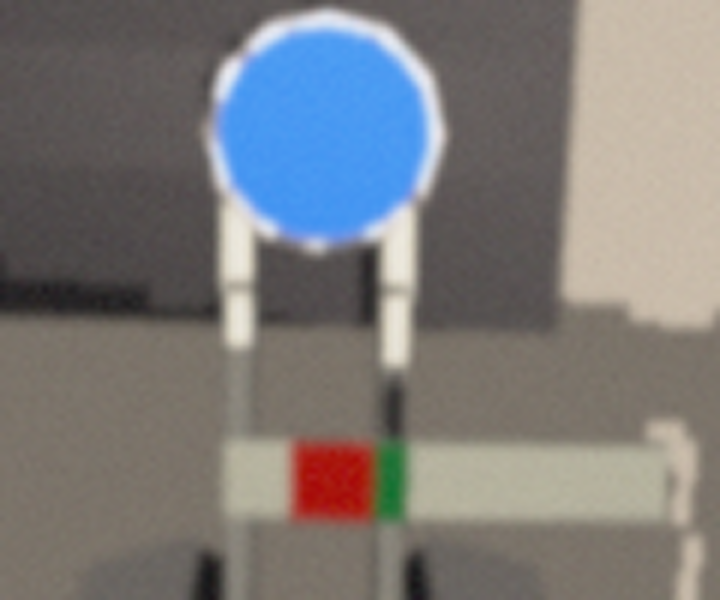

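The pointer at (392,405) stands on the green band (375–405), with opening 20.1 mm and 9.1 N. The blades are under the head either side. Now I lift straight up gently.

```bash
python3 -m creep '[0,0,-0.1,0,0,0,0.578,0,0,-0.2,0,0,0,0.578,0,0,-0.3,0,0,0,0.578,0,0,-0.4,0,0,0,0.578,0,0,-0.6,0,0,0,0.578,0,0,-0.8,0,0,0,0.578,0,0,-1.1,0,0,0,0.578,0,0,-1.4,0,0,0,0.578,0,0,-1.7,0,0,0,0.578,0,0,-2,0,0,0,0.578,0,0,-2.3,0,0,0,0.578,0,0,-2.6,0,0,0,0.578]' && python3 -m creep '[0,0,-0.3,0,0,0,0.578,0,0,-0.7,0,0,0,0.578,0,0,-1.1,0,0,0,0.578,0,0,-1.6,0,0,0,0.578,0,0,-2.1,0,0,0,0.578,0,0,-2.6,0,0,0,0.578,0,0,-3.1,0,0,0,0.578,0,0,-3.6,0,0,0,0.578,0,0,-4.1,0,0,0,0.578,0,0,-4.6,0,0,0,0.578,0,0,-5.1,0,0,0,0.578,0,0,-5.6,0,0,0,0.578]' && python3 -m creep '[0,0,-0.5,0,0,0,0.578,0,0,-0.9,0,0,0,0.578,0,0,-1.3,0,0,0,0.578,0,0,-1.6,0,0,0,0.578,0,0,-1.8,0,0,0,0.578,0,0,-1.9,0,0,0,0.578,0,0,-1.9,0,0,0,0.578,0,0,-1.9,0,0,0,0.578,0,0,-1.9,0,0,0,0.578,0,0,-1.9,0,0,0,0.578,0,0,-1.9,0,0,0,0.578,0,0,-1.9,0,0,0,0.578]'; python3 -c "
from h import *
delta([.5777,.0361,.127],4.5)
a,d,c=grab('wrist'); b,_,_=grab('scene')
A=cv2.resize(a[80:240,240:400],None,fx=2.45,fy=2.45); B=cv2.resize(b[80:240,280:440],None,fx=2.45,fy=2.45,interpolation=cv2.INTER_CUBIC); save(np.hstack([A,B]),'w8.png')
h=cv2.cvtColor(a,cv2.COLOR_RGB2HSV); m=cv2.inRange(h,(105,120,60),(125,255,255)); m[:,400:]=0;m[:,:250]=0
n,l,s,ct=cv2.connectedComponentsWithStats(m); i=1+s[1:,4].argmax(); print(s[i],ct[i],depthpt(c,[tuple(ct[i]),tuple(ct[i]+[0,-10]),tuple(ct[i]+[0,10]),tuple(ct[i]+[10,0]),tuple(ct[i]-[10,0])],d))"
```

```text
time: 8.95
position: [0.5775, 0.0359, 0.0521]
tcp_rot: [3.139, 0.125, 0.0]
force: [-0.1, -0.2, -0.1]
opening: 0.0201
gripper_force: 9.1
time: 9.95
position: [0.5774, 0.036, 0.1082]
tcp_rot: [-3.139, -0.125, 0.0]
force: [-0.9, 0.3, -0.5]
opening: 0.0201
gripper_force: 9.1
time: 10.95
position: [0.5773, 0.036, 0.1265]
tcp_rot: [-3.139, -0.125, 0.0]
force: [-0.2, 0.5, -0.7]
opening: 0.0202
gripper_force: 9.1
t 10.95 pos [0.57732506 0.03596126 0.12654057] shift cm [ 0.04 -0.01 -0.05] turn [-0.    0.01  0.05] open 0.02019850099976877 F [-0.2  0.5 -0.7] 9.051471501588821
[307 135  34  34 875] [323.48114286 151.14857143] [[0.63082141 0.03907034 0.15120283]
 [0.6358119  0.03947448 0.15128855]
 [0.62585801 0.03867398 0.15198736]
 [0.63128623 0.03404638 0.15188738]
 [0.6304852  0.04411449 0.15185271]]
```

View pics/w8.png

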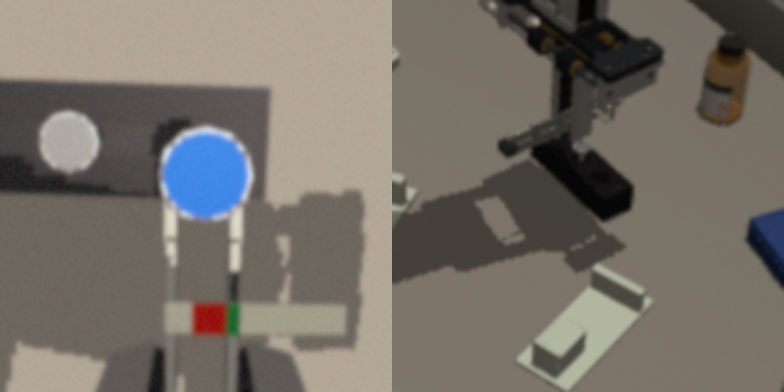

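The blue stub hangs level with its head top at 0.151 m, so its pin end is about 85 mm above the tray. The pointer is on the green at (233,318), and the neighbouring grey stub is in its pocket.

```bash
python3 -c "
from station import ctrl
print(ctrl.sign_off())"
```

```text
the job is handed in; nothing more can be done
None
```

The job is handed in after about 11 s on the robot's clock: the blue stub hangs level on the tweezer tips, with the pointer on the green band and its pin about 8.5 cm above the tray. The final picture shows one grey stub still in its pocket; the other was out of view.

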